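# Load the lever board and hold it out at the mark

## Robot

A 6-joint arm with a two-finger parallel gripper is mounted at the origin on the work surface. World frame = base frame: x ahead of the robot, y to its left, z up, the work surface at z = 0. Lengths are in m, angles in rad, forces in N, time in s.
With the tool pointing down it reaches from about 0.225 to 0.875 m from the base axis. Payload 3.4 kg.
Tool frame: the origin (TCP) lies at the very end of the fingers, on their centre line; the grasp point (between the pads) lies 19 mm behind it (grip_depth is the distance from the TCP to the grasp point, in m); x points along the fingers, z is the direction in which the jaws open and shut, and the axes are right-handed (so a half turn about x gives the same grasp; the last joint's range is limited). The gripper opens to 85 mm and grips with 20 to 120 N. Pads are 22 mm wide; open, the fingers measure 114 mm over their backs; the gripper's body (76 mm by 85 mm) begins 54 mm behind the grasp point. The pads swing forward as they close: fully open they stand 13 mm farther back than shut.
Start: joints at [1.213, 0.276, 1.505, -0, 1.361, -0.121], TCP at [0.135, 0.559, 0.231] pointing down, gripper open.
Joint ranges: [-2.89, 2.89], [-0.75, 2.08], [0.22, 2.7], [-1.18, 4.32], [0.11, 2.71], [-2.7, 2.7]. Speed limits (rad/s): [2.57, 2.57, 3.14, 3.14, 3.14, 3.14].

## Interface

Orientations are given as a unit quaternion [w, x, y, z].
In Python, from rig import get_state, get_image, sign_off, grip_depth gives the robot as it stands. The module is installed in compiled form; this text tells all that it offers.
- The arm moves only by the tool arm_command, never from a script. Its argument "series" is a list of rows, each an object with "dp": the shift along the tool's x, y, z scaled (see below), a list of three; "angular": the turn, a rotation vector about the tool's x, y, z scaled (see below), a list of three; "gripper": the finger opening in mm, from 0 to 85.4. A call has exactly 8 rows; each row shifts and turns the pose as measured when the row begins, along the tool's axes as they then stand; what a row does not reach is not made up. The controller multiplies each number of a shift by 0.12 m and each number of a turn by 90 degrees. A row lasts 1/8 s, in which the tool goes at most 62.5 mm and 10.7 degrees, less where a joint would pass 70% of its speed; a pose out of reach is approached as far as the arm can. A call with a number of a shift or a turn outside -1 to 1 is refused whole. A call with a gripper value outside its range is refused whole. The fingers move at their own pace and stop on an object; "grip_force" is the grip in N (left out, the last holds). Time passes only in rows, so rows that do not move let the fingers close, or fill a call up. It gives the time, the measured TCP pose, the force and the opening at its end, in the units of the state.
- get_state(): the state, without advancing time (a new reading comes with each control period).
- get_image(name): name is "scene" or "top" or "wrist"; returns a dict with "image" (480x640x3 uint8, blue, green, red), "depth" (480x640 float32, m along the optical axis (not along the pixel's ray), 0 where there is no reading), "mtx" (3x3 intrinsics, pixels), "k1" (the pictures are not rectified: a ray, as slopes to the right and down, at radius r is drawn at 1 + k1 r^2 times it, then the intrinsics apply), "view" (4x4, takes a point from world to camera coordinates); the wrist camera has in their place "mount" (4x4, takes a point from camera to tool coordinates, whose origin is the TCP and whose axes are the tool frame's). Camera axes: x right, y up, looking along -z (the intrinsics and any distortion apply to the point x, -y, -z); pixel columns grow to the right and rows downward; lengths in m; the calibration is good to about 2 mm. A picture is of the moment at which its call begins: read the wrist's pose just before it.
- sign_off(): hands the job in, once; it reports no verdict.
The state is a dict: "clock": time; "qpos": joint angles; "qd": joint speeds; "effort": joint torques, N m; "position": TCP position; "ee_rot": TCP orientation; "contact_force": force on the tool from outside, world axes, zero at the start; "moment": the same for the moment, N m; "width": finger opening in m.
Only numpy, scipy, OpenCV 4.12 (cv2) and the standard library are available. Lean on these libraries where they do the work, as an engineer would, in place of code of your own. Each camera call takes 0.05 s, during which the arm holds its last target. There are 200 camera calls.

## Task

Set up the lever demonstration: put the two brass weights one by one into the two pockets of the wooden board while it is still lying back on its riser. Then take the board by its black knob and slide it straight out over the riser's edge until its yellow outer end is level with the red pointer, keep it flat on the riser, and finish while still holding it there, because it would tip if let go. Do not let it tip on the way, keep it clear of the pointer, and leave the lamp block, cell box and multimeter where they are.

Things in the scene. Friction and masses are not known exactly. Their poses are not given: they have to be found in the camera images.
- riser: dark wooden bench riser, fixed to the bench, 110 (its x) x 260 (its y) x 70 mm high; flat top at 70 mm. Origin at the centre of its underside. Its long axis is y; the board is to slide out along the riser's +y, over the edge 130 mm from its origin.
- board: light wooden board lying loose on the riser, 60 (its x) x 300 (its y) x 18 mm, about 0.3 kg; origin at the centre of its underside, y towards its yellow outer end and within 0.03 rad of the riser's y. That end starts 5 to 40 mm past the edge. Loaded, it tips beyond about 100 mm of overhang unless its inner end is held down (2 to 6 N); sliding takes 5 to 10 N.
- board_end (a point): middle of the top edge of the board's outer (yellow) end, 150 mm along y from the board's origin
- board_knob (a point): point to grip on the black knob: a square post 24 x 24 mm, sides parallel to the board's sides, standing 46 mm above the board's top at its inner end (centre 25 mm from that end). This point is on its axis, 26 mm above the board's top, 20 mm below the knob's top.
- pocket_in (a point): centre of the mouth (level with the board's top) of the pocket nearer the knob, 30 mm in diameter, 12 mm deep, 90 mm from the outer end
- pocket_out (a point): the same for the pocket nearer the outer end, 30 mm from that end; the pockets are 60 mm apart, centre to centre, and alike
- weight_a: brass cylinder 26 mm in diameter, 55 mm tall, about 0.22 kg, standing upright loose on the bench; origin at the centre of its underside. Seated in a pocket it stands on the pocket's floor, 43 mm proud of the board. Either weight may go into either pocket.
- weight_b: a second brass weight, the same as weight_a
- marker: fixed stand that carries the red pointer: round steel foot 52 mm in diameter, post up to 93 mm, origin at the centre of its underside, beyond the riser's edge and on the riser's +x side. Its axes are parallel to the riser's.
- pointer_tip (a point): the mark: top of the free end of the red pointer, a bar 4 mm wide (y) that runs 52 mm from the post along -x towards the board's path, 88 mm above the bench, level with the board's top. Axes parallel to the riser's. A centred board passes 18 mm clear of it. The board's end must come level with it along the riser's y: 130 to 165 mm of overhang.
- lamp_block: bystander: grey block 50 x 110 x 20 mm with a small bulb (47 mm high in all) and two terminals; origin at the centre of its underside, loose
- cell_box: bystander: black box 60 x 90 x 40 mm with three cells; origin at the centre of its underside, loose
- multimeter: bystander: yellow hand meter 80 x 150 x 40 mm lying flat; origin at the centre of its underside, loose
Not all that is in view belongs to the job. What is shaped like the weight_b but blue is not meant. What is shaped like the weight_a but purple is not meant.

How it is judged:
On the way, in this order (a step that is already met when the one before it is completed fails the run):
1. one weight stands in a pocket while the board lies back on the riser (((horizontal distance between weight_a and pocket_in below 0.004 m and z of weight_a in the frame of board between 0.002 and 0.009 m and angle between weight_a's own z axis and vertical below 0.15 rad) or (horizontal distance between weight_a and pocket_out below 0.004 m and z of weight_a in the frame of board between 0.002 and 0.009 m and angle between weight_a's own z axis and vertical below 0.15 rad) or (horizontal distance between weight_b and pocket_in below 0.004 m and z of weight_b in the frame of board between 0.002 and 0.009 m and angle between weight_b's own z axis and vertical below 0.15 rad) or (horizontal distance between weight_b and pocket_out below 0.004 m and z of weight_b in the frame of board between 0.002 and 0.009 m and angle between weight_b's own z axis and vertical below 0.15 rad)) and y of board_end in the frame of pointer_tip below -0.05 m), for 0.2 s.
2. both weights stand in the two pockets, the board still more than 50 mm short of the pointer ((((horizontal distance between weight_a and pocket_in below 0.004 m and z of weight_a in the frame of board between 0.002 and 0.009 m and angle between weight_a's own z axis and vertical below 0.15 rad) and (horizontal distance between weight_b and pocket_out below 0.004 m and z of weight_b in the frame of board between 0.002 and 0.009 m and angle between weight_b's own z axis and vertical below 0.15 rad)) or ((horizontal distance between weight_a and pocket_out below 0.004 m and z of weight_a in the frame of board between 0.002 and 0.009 m and angle between weight_a's own z axis and vertical below 0.15 rad) and (horizontal distance between weight_b and pocket_in below 0.004 m and z of weight_b in the frame of board between 0.002 and 0.009 m and angle between weight_b's own z axis and vertical below 0.15 rad))) and y of board_end in the frame of pointer_tip below -0.05 m), for 0.2 s.
At the end, for the whole second after the job is handed in: Weights stand in both pockets (within 4 mm, on the floor); board end within 7 mm of the pointer along the riser and 18 mm of centred; board flat (0.035 rad), straight (0.1 rad), still, resting on the riser, off the marker, and held by the fingers ((((horizontal distance between weight_a and pocket_in below 0.004 m and z of weight_a in the frame of board between 0.002 and 0.009 m and angle between weight_a's own z axis and vertical below 0.15 rad) and (horizontal distance between weight_b and pocket_out below 0.004 m and z of weight_b in the frame of board between 0.002 and 0.009 m and angle between weight_b's own z axis and vertical below 0.15 rad)) or ((horizontal distance between weight_a and pocket_out below 0.004 m and z of weight_a in the frame of board between 0.002 and 0.009 m and angle between weight_a's own z axis and vertical below 0.15 rad) and (horizontal distance between weight_b and pocket_in below 0.004 m and z of weight_b in the frame of board between 0.002 and 0.009 m and angle between weight_b's own z axis and vertical below 0.15 rad))) and y of board_end in the frame of pointer_tip between -0.007 and 0.007 m and x of board_end in the frame of pointer_tip between -0.068 and -0.03 m and angle between board's own z axis and vertical below 0.035 rad and angle between the y axis of board and the y axis of riser, either way round below 0.1 rad and contact force between board and riser above 0.5 N and contact force between the fingers and board above 0.5 N and contact force between board and marker below 0.3 N and linear speed of board below 0.015 m/s); the arm keeps its last pose, push and grip.
It fails at once if a bystander was moved more than 15 mm (distance of any of lamp_block, cell_box, multimeter from where it was at the start of the episode above 0.015 m).
It fails at once if the board tipped (angle between board's own z axis and vertical above 0.15 rad).
It fails at once if the board pushed against the marker (contact force between board and marker above 1 N).
It also fails if it takes over 67 s, if anything falls off the work surface, if the arm or the gripper's body presses on something with over 40 N, if the wrist force passes 120 N, or if a joint passes its speed limit or range.

## Working session

There is one attempt and no reset: what is moved stays moved. The work goes in short steps, Python scripts to look and compute and a tool call to move; the robot and the scene stay as the last step left them, time stands still between calls to the robot, and variables do not carry over. Pictures are saved under pics/ and viewed, about 8 in all and at most 12, crops included, and the job is handed in when it is done.

Besides the shell and the picture viewer there is one more tool, called after "Emit:" as name(argument=value, ...) on one line, values as JSON. arm_command: Moves the arm, as the interface text tells. Its arguments: {"type":"object","properties":{"series":{"type":"array","items":{"type":"object","properties":{"dp":{"type":"array","items":{"type":"number"}},"angular":{"type":"array","items":{"type":"number"}},"gripper":{"type":"number"}}}},"grip_force":{"type":"number"}},"required":["series"]}

```bash
mkdir -p pics
cat > h.py <<'E'
import numpy as np, cv2
from rig import get_state, get_image, grip_depth
from scipy.spatial.transform import Rotation as R
def pose():
    s=get_state(); q=s["ee_rot"]; T=np.eye(4); T[:3,:3]=R.from_quat([q[1],q[2],q[3],q[0]]).as_matrix(); T[:3,3]=s["position"]; return T
def grab(name):
    T=pose(); g=get_image(name)
    g["c2w"]= T@np.array(g["mount"]) if name=="wrist" else np.linalg.inv(np.array(g["view"]))
    return g
def rays(g,px):
    px=np.asarray(px,float).reshape(-1,2); K=np.array(g["mtx"]); d=(px-[K[0,2],K[1,2]])/[K[0,0],K[1,1]]
    u=d.copy()
    for _ in range(20): u=d/(1+g["k1"]*(u**2).sum(1,keepdims=True))
    v=np.c_[u[:,0],-u[:,1],-np.ones(len(u))]
    return g["c2w"][:3,3], v@g["c2w"][:3,:3].T
def plane(g,px,z):
    o,v=rays(g,px); return o+v*((z-o[2])/v[:,2])[:,None]
def cloud(g):
    h,w=g["depth"].shape; yy,xx=np.mgrid[:h,:w]; o,v=rays(g,np.c_[xx.ravel(),yy.ravel()])
    P=o+v*g["depth"].reshape(-1,1); P[g["depth"].ravel()==0]=np.nan; return P.reshape(h,w,3)
def project(g,P):
    P=np.atleast_2d(P); c=np.c_[P,np.ones(len(P))]@np.linalg.inv(g["c2w"]).T; u=np.c_[c[:,0],-c[:,1]]/-c[:,2:3]
    u=u*(1+g["k1"]*(u**2).sum(1,keepdims=True)); K=np.array(g["mtx"]); return u*[K[0,0],K[1,1]]+[K[0,2],K[1,2]]
E
python3 - <<'E'
from h import *
import pickle
s=get_state(); print(s,grip_depth)
for n in("scene","top","wrist"):
    g=grab(n); pickle.dump(g,open(n+".pkl","wb")); cv2.imwrite(f"pics/{n}0.png",g["image"]); print(n,g["c2w"].round(3).tolist(),g["k1"],np.array(g["mtx"]).round(1).tolist())
E
```

```text
{'clock': 0.0, 'qpos': array([ 1.21302323e+00,  2.76609222e-01,  1.50615572e+00,  1.07313554e-06,
        1.36071391e+00, -1.20998288e-01]), 'qd': array([-0.00192363,  0.00054086,  0.00038299, -0.00069931,  0.00122233,
        0.00023813]), 'effort': array([ 8.36354593e-04, -4.16774189e+01, -2.45806646e+01,  7.80922642e-05,
        1.11009245e-02,  1.23501601e-05]), 'position': array([0.13468902, 0.55844312, 0.23042261]), 'ee_rot': array([ 0.55498542, -0.43779039,  0.55612563,  0.43709843]), 'contact_force': array([ 0.14306023,  0.78737942, -0.05209906]), 'moment': array([ 0.02151348, -0.0386603 ,  0.00862597]), 'width': 0.08539395359430717} 0.0187
scene [[-0.746, -0.468, 0.474, 1.016], [0.666, -0.537, 0.517, 0.506], [0.013, 0.702, 0.712, 0.79], [0.0, 0.0, 0.0, 1.0]] -0.0403945977994168 [[494.9, 0.0, 316.8], [0.0, 494.9, 242.5], [0.0, 0.0, 1.0]]
top [[-0.023, 0.976, -0.216, 0.281], [-1.0, -0.023, 0.005, -0.029], [0.0, 0.216, 0.976, 1.387], [0.0, 0.0, 0.0, 1.0]] -0.0876478352218033 [[571.4, 0.0, 321.0], [0.0, 571.4, 242.3], [0.0, 0.0, 1.0]]
wrist [[0.235, -0.918, -0.318, 0.052], [0.972, 0.222, 0.078, 0.578], [-0.001, -0.328, 0.945, 0.373], [0.0, 0.0, 0.0, 1.0]] -0.05466113335375027 [[347.3, 0.0, 326.0], [0.0, 347.3, 235.8], [0.0, 0.0, 1.0]]
```

View pics/top0.png

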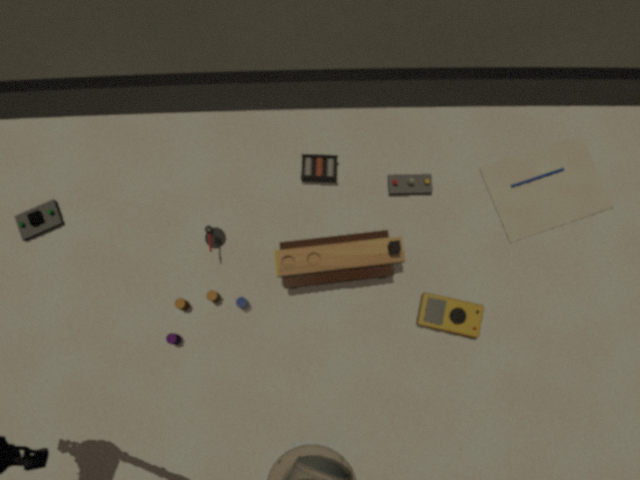

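View pics/scene0.png

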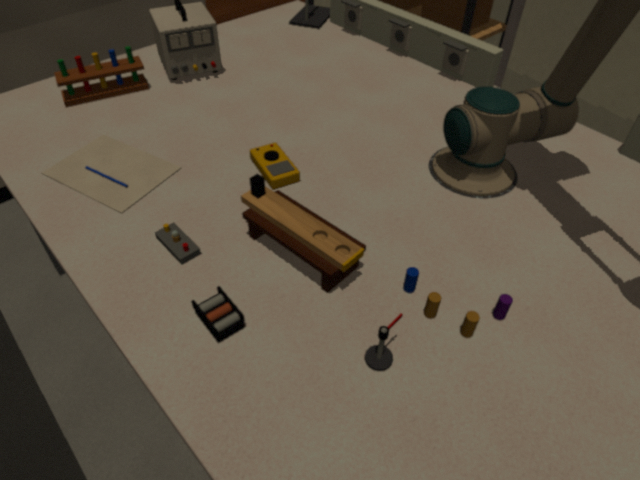

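Top view: the brass weights are at about (182,304) and (213,296). The blue (242,302) and purple (173,339) cylinders are decoys. The board runs from (277,262), its yellow end, to the knob at (394,248), with pockets at (288,262) and (314,259). The red pointer is at about (211,243). In the scene view the weights are at (433,305) and (470,323).

Run:
```python
from h import *
import pickle
G={n:pickle.load(open(n+".pkl","rb")) for n in("scene","top")}
for n,g in G.items():
    h=cv2.cvtColor(g["image"],cv2.COLOR_BGR2HSV); P=cloud(g)
    for name,lo,hi in [("brass",(8,120,60),(24,255,255)),("yellow",(20,150,80),(32,255,255)),("red",(0,150,60),(6,255,255)),("red2",(172,150,60),(180,255,255)),("black",(0,0,0),(180,255,28))]:
        m=cv2.inRange(h,lo,hi); k,l,st,c=cv2.connectedComponentsWithStats(m)
        for i in range(1,k):
            p=np.nanmedian(P[l==i],axis=0); 
            if st[i,4]>=12 and -.1<p[0]<.8 and -.4<p[1]<.6: print(n,name,st[i].tolist(),c[i].round(1),p.round(3), "zmax",np.nanmax(P[l==i][:,2]).round(3))
g=G["top"]
for nm,px,z in [("wA",(182,304),.055),("wB",(213,296),.055),("pout",(288,261),.088),("pin",(314,258.5),.088),("knob",(394,244),.134),("yend",(276,263),.088)]: print(nm,plane(g,px,z).round(4))
a=cv2.resize(g["image"][190:350,150:420],None,fx=2.9,fy=2.9,interpolation=cv2.INTER_CUBIC); b=G["scene"]["image"]
cv2.imwrite("pics/crop1.png",cv2.convertScaleAbs(a,alpha=1.7))
```

```text
scene brass [250, 142, 50, 47, 999] [274.4 164.8] [ 0.409 -0.327  0.033] zmax 0.041
scene brass [242, 187, 123, 80, 3006] [304.7 225.9] [ 0.534 -0.056  0.087] zmax 0.101
scene brass [163, 223, 6, 9, 36] [165.6 226.7] [ 0.732 -0.3    0.033] zmax 0.038
scene brass [428, 292, 13, 11, 113] [434.3 297.1] [0.455 0.227 0.054] zmax 0.058
scene brass [207, 303, 24, 18, 194] [218.5 311.4] [ 0.772 -0.03   0.031] zmax 0.039
scene brass [466, 311, 14, 12, 124] [472.4 316.4] [0.437 0.301 0.054] zmax 0.057
scene yellow [250, 143, 49, 38, 643] [271.8 160.8] [ 0.407 -0.341  0.033] zmax 0.041
scene yellow [164, 224, 5, 4, 13] [165.7 225.2] [ 0.73  -0.301  0.036] zmax 0.037
scene yellow [342, 248, 22, 18, 76] [352.5 256.8] [0.522 0.071 0.088] zmax 0.09
scene red [182, 243, 6, 5, 21] [184.7 244.6] [ 0.73  -0.222  0.035] zmax 0.039
scene red [388, 314, 14, 14, 50] [394.6 320.8] [0.574 0.226 0.087] zmax 0.09
scene black [444, 108, 60, 60, 1108] [459.9 138.2] [ 0.087 -0.012  0.133] zmax 0.194
scene black [531, 135, 10, 6, 26] [535.  137.7] [-0.094  0.095  0.109] zmax 0.12
scene black [265, 151, 13, 9, 91] 
[... 1503 characters left out ...]
brass [418, 293, 65, 45, 1365] [455.  316.8] [ 0.389 -0.356  0.034] zmax 0.045
top brass [176, 299, 10, 10, 76] [180.3 303.3] [0.438 0.298 0.055] zmax 0.062
top yellow [433, 299, 50, 38, 883] [462.9 318.8] [ 0.383 -0.374  0.034] zmax 0.045
top red [393, 181, 4, 4, 13] [394.6 182.4] [ 0.728 -0.223  0.037] zmax 0.04
top red [209, 233, 2, 14, 22] [209.5 239. ] [0.583 0.224 0.088] zmax 0.093
top black [0, 438, 47, 35, 849] [ 19.6 456.5] [0.131 0.52  0.346] zmax 0.401
wA [[0.4356 0.2932 0.055 ]]
wB [[0.453  0.2202 0.055 ]]
pout [[0.5264 0.0412 0.088 ]]
pin [[ 0.5309 -0.0191  0.088 ]]
knob [[ 0.5509 -0.1999  0.134 ]]
yend [[0.5223 0.069  0.088 ]]<stdin>:9: RuntimeWarning: All-NaN slice encountered
```

View pics/crop1.png

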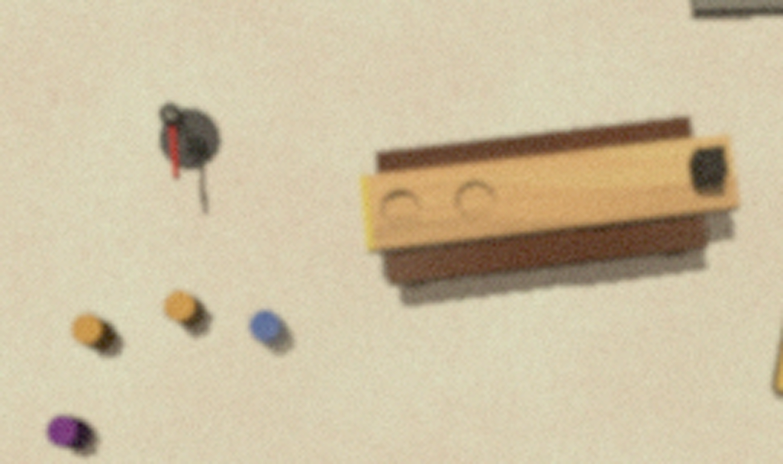

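The crop confirms it: the two orange-brass cylinders are at crop (90,330) and (181,307). The blue one (266,327) and the purple one (67,431) are not meant. Depth and ray heights (0.055 weight tops, 0.088 board top) agree with the sizes given. Next I'll go to a hover between the two weights, with the jaws across the board.

```bash
cat > plan.py <<'E'
import sys
from h import *
# usage: plan.py x y z yaw(jaw dir angle) nrows  -> rows (tool units), ideal tracking
def target(x,y,z,yaw):
    c,s=np.cos(yaw),np.sin(yaw); zt=np.array([c,s,0]); xt=np.array([0,0,-1.]); T=np.eye(4)
    T[:3,:3]=np.c_[xt,np.cross(zt,xt),zt]; T[:3,3]=x,y,z; return T
def plan(x,y,z,yaw,n):
    T=pose(); G=target(x,y,z,yaw); w=R.from_matrix(T[:3,:3].T@G[:3,:3]).as_rotvec(); d=G[:3,3]-T[:3,3]
    print("remaining mm",(d*1000).round(1),"deg",np.degrees(w).round(2),"row mm",(np.linalg.norm(d)/n*1000).round(1))
    for i in range(n):
        Ri=T[:3,:3]@R.from_rotvec(w*i/n).as_matrix()
        print((Ri.T@d/n/.12).round(3).tolist(),(np.degrees(w)/n/90).round(3).tolist())
if __name__=="__main__":
    a=list(map(float,sys.argv[1:])); plan(*a[:4],int(a[4]))
E
python3 plan.py 0.447 0.25 0.19 0.101 8
```

```text
remaining mm [ 312.3 -308.6  -40.6] deg [ 7.065e+01 -8.000e-02  4.000e-02] row mm 55.1
[0.043, -0.392, -0.236] [0.098, -0.0, 0.0]
[0.043, -0.423, -0.173] [0.098, -0.0, 0.0]
[0.042, -0.445, -0.106] [0.098, -0.0, 0.0]
[0.042, -0.456, -0.037] [0.098, -0.0, 0.0]
[0.042, -0.456, 0.034] [0.098, -0.0, 0.0]
[0.042, -0.445, 0.103] [0.098, -0.0, 0.0]
[0.042, -0.424, 0.171] [0.098, -0.0, 0.0]
[0.042, -0.393, 0.234] [0.098, -0.0, 0.0]
```

Emit:
arm_command(series=[{"dp": [0.04,-0.39,-0.24],"angular": [0.1,0,0],"gripper": 50},{"dp": [0.04,-0.42,-0.17],"angular": [0.1,0,0],"gripper": 50},{"dp": [0.04,-0.45,-0.11],"angular": [0.1,0,0],"gripper": 50},{"dp": [0.04,-0.46,-0.04],"angular": [0.1,0,0],"gripper": 50},{"dp": [0.04,-0.46,0.03],"angular": [0.1,0,0],"gripper": 50},{"dp": [0.04,-0.45,0.1],"angular": [0.1,0,0],"gripper": 50},{"dp": [0.04,-0.42,0.17],"angular": [0.1,0,0],"gripper": 50},{"dp": [0.04,-0.39,0.23],"angular": [0.08,0,0],"gripper": 50}])

```text
clock: 1.15
position: [0.4444, 0.2343, 0.1895]
ee_rot: [0.707, -0.027, 0.707, 0.027]
contact_force: [1.1, 0.9, -1.0]
width: 0.0498
```

```bash
python3 plan.py 0.447 0.25 0.19 0.101 6
```

```text
remaining mm [ 2.6 15.7  0.5] deg [-1.39 -0.   -0.02] row mm 2.7
[-0.001, 0.021, 0.005] [-0.003, -0.0, -0.0]
[-0.001, 0.021, 0.005] [-0.003, -0.0, -0.0]
[-0.001, 0.021, 0.005] [-0.003, -0.0, -0.0]
[-0.001, 0.021, 0.006] [-0.003, -0.0, -0.0]
[-0.001, 0.021, 0.006] [-0.003, -0.0, -0.0]
[-0.001, 0.021, 0.006] [-0.003, -0.0, -0.0]
```

```bash
cat >> h.py <<'E'
def weights(g,z=.055):
    """brass tops: depth-checked pixels near height z, circle centre in world"""
    h=cv2.cvtColor(g["image"],cv2.COLOR_BGR2HSV); P=cloud(g); m=cv2.inRange(h,(8,110,50),(24,255,255)); m[~(abs(P[...,2]-z)<.006)]=0
    m=cv2.morphologyEx(m,cv2.MORPH_OPEN,np.ones((3,3),np.uint8)); out=[]
    for c in cv2.findContours(m,cv2.RETR_EXTERNAL,cv2.CHAIN_APPROX_NONE)[0]:
        if cv2.contourArea(c)>60:
            q=plane(g,c[:,0],z)[:,:2].astype(np.float32); (x,y),r=cv2.minEnclosingCircle(q); e=q.mean(0); out.append((x,y,e[0],e[1],2*r)); print("brass px",c[:,0].mean(0).round(0),"circ",np.round((x,y),4),"mean",e.round(4),"dia",round(2*r,4))
    return out
E
python3 - <<'E'
from h import *
g=grab("wrist"); cv2.imwrite("pics/w1.png",g["image"]); weights(g); print(get_state()["position"])
E
```

```text
brass px [339. 233.] circ [0.4545 0.2254] mean [0.4556 0.2256] dia 0.0258
brass px [326. 146.] circ [0.4389 0.2975] mean [0.4394 0.2966] dia 0.0234
[0.44939856 0.22897558 0.18880244]
```

View pics/w1.png

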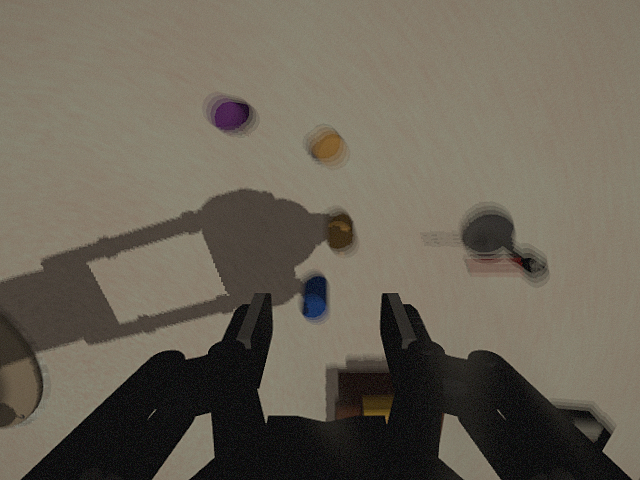

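The wrist view shows brass at (339,233) and (326,146), decoys blue (314,297) and purple (232,114), and the marker at (488,232). This agrees with the top view, so I'll descend on weight B.

```bash
python3 plan.py 0.455 0.2255 0.019 0.101 6|head -2
python3 - <<'E'
from h import *
g=grab("wrist"); weights(g)
E
```

```text
remaining mm [   5.6   -3.5 -169.8] deg [-1.73  0.21  0.35] row mm 28.3
[0.236, -0.004, 0.007] [-0.003, 0.0, 0.001]
brass px [331. 226.] circ [0.4541 0.2259] mean [0.4538 0.226 ] dia 0.0256
brass px [316. 132.] circ [0.4367 0.3001] mean [0.4368 0.3001] dia 0.0249
```

Emit:
arm_command(series=[{"dp": [0.1,-0.01,0.02],"angular": [-0.01,0,0.002],"gripper": 50},{"dp": [0.25,-0.01,0.01],"angular": [-0.01,0,0.002],"gripper": 50},{"dp": [0.3,0,0],"angular": [0,0,0],"gripper": 50},{"dp": [0.3,0,0],"angular": [0,0,0],"gripper": 50},{"dp": [0.2,0,0],"angular": [0,0,0],"gripper": 50},{"dp": [0.1,0,0],"angular": [0,0,0],"gripper": 50},{"dp": [0.0,0,0],"angular": [0,0,0],"gripper": 50},{"dp": [0,0,0],"angular": [0,0,0],"gripper": 50}])

```text
clock: 2.25
position: [0.4454, 0.2356, 0.0323]
ee_rot: [0.705, -0.041, 0.706, 0.045]
contact_force: [0.1, -0.7, 0.1]
width: 0.0501
```

```bash
python3 plan.py 0.454 0.226 0.02 0.101 4|head -2
```

```text
remaining mm [  8.6  -9.6 -12.3] deg [ 1.23 -0.08 -0.35] row mm 4.4
[0.025, -0.022, 0.015] [0.003, -0.0, -0.001]
```

Emit:
arm_command(series=[{"dp": [0.04,-0.04,0.03],"angular": [0.01,0,-0.002],"gripper": 50},{"dp": [0.04,-0.03,0.02],"angular": [0,0,0],"gripper": 50},{"dp": [0.03,-0.01,0.01],"angular": [0,0,0],"gripper": 50},{"dp": [0,0,0],"angular": [0,0,0],"gripper": 50},{"dp": [0,0,0],"angular": [0,0,0],"gripper": 50},{"dp": [0,0,0],"angular": [0,0,0],"gripper": 50},{"dp": [0,0,0],"angular": [0,0,0],"gripper": 50},{"dp": [0,0,0],"angular": [0,0,0],"gripper": 50}])

```text
clock: 3.25
position: [0.4562, 0.2267, 0.0204]
ee_rot: [0.707, -0.036, 0.705, 0.039]
contact_force: [0.0, 0.6, -0.2]
width: 0.0498
```

```bash
python3 plan.py 0.454 0.226 0.02 0.101 1
```

```text
remaining mm [-2.2 -0.7 -0.4] deg [ 0.25  0.21 -0.22] row mm 2.3
[0.003, -0.004, -0.019] [0.003, 0.002, -0.002]
```

Well placed; close and lift.

Emit:
arm_command(series=[{"dp": [0,0,-0.015],"angular": [0,0,0],"gripper": 20},{"dp": [0,0,0],"angular": [0,0,0],"gripper": 20},{"dp": [0,0,0],"angular": [0,0,0],"gripper": 20},{"dp": [0,0,0],"angular": [0,0,0],"gripper": 20},{"dp": [-0.2,0,0],"angular": [0,0,0],"gripper": 20},{"dp": [-0.4,0,0],"angular": [0,0,0],"gripper": 20},{"dp": [-0.4,0,0],"angular": [0,0,0],"gripper": 20},{"dp": [-0.2,0,0],"angular": [0,0,0],"gripper": 20}], grip_force=50)

```text
clock: 4.25
position: [0.4511, 0.225, 0.1645]
ee_rot: [0.704, -0.037, 0.708, 0.038]
contact_force: [0.9, -1.6, -2.1]
width: 0.0249
```

```bash
python3 plan.py 0.53 -0.06 0.17 0.101 7
```

```text
remaining mm [  78.9 -285.     5.5] deg [ 0.26 -0.36 -0.09] row mm 42.3
[-0.007, -0.347, 0.058] [0.0, -0.001, -0.0]
[-0.007, -0.347, 0.058] [0.0, -0.001, -0.0]
[-0.007, -0.347, 0.058] [0.0, -0.001, -0.0]
[-0.007, -0.347, 0.058] [0.0, -0.001, -0.0]
[-0.007, -0.347, 0.059] [0.0, -0.001, -0.0]
[-0.007, -0.347, 0.059] [0.0, -0.001, -0.0]
[-0.007, -0.347, 0.059] [0.0, -0.001, -0.0]
```

Emit:
arm_command(series=[{"dp": [-0.02,-0.2,0.03],"angular": [0,0,0],"gripper": 20},{"dp": [-0.01,-0.4,0.07],"angular": [0,0,0],"gripper": 20},{"dp": [-0.01,-0.45,0.08],"angular": [0,0,0],"gripper": 20},{"dp": [-0.01,-0.45,0.08],"angular": [0,0,0],"gripper": 20},{"dp": [0,-0.4,0.07],"angular": [0,0,0],"gripper": 20},{"dp": [0,-0.3,0.05],"angular": [0,0,0],"gripper": 20},{"dp": [0,-0.1,0.02],"angular": [0,0,0],"gripper": 20},{"dp": [0,0,0],"angular": [0,0,0],"gripper": 20}])

```text
clock: 5.25
position: [0.5306, -0.0507, 0.1691]
ee_rot: [0.705, -0.036, 0.707, 0.04]
contact_force: [-0.2, 0.1, -0.9]
width: 0.0247
```

Run:
```python
from h import *
for i in range(4): s=get_state(); g=grab("wrist")
print(s["position"],s["qd"].round(3))
import pickle; pickle.dump(g,open("w2.pkl","wb"))
cv2.imwrite("pics/w2.png",cv2.convertScaleAbs(g["image"],alpha=1.6))
```

```text
[ 0.53023312 -0.04922248  0.1693357 ] [ 0.007 -0.004 -0.001  0.    -0.002 -0.001]
```

View pics/w2.png

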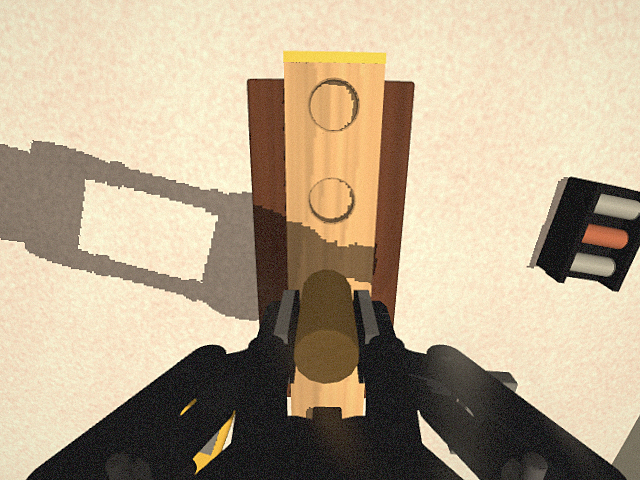

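The wrist view shows the pocket mouths at about (334,105) and (332,200), the yellow end at row 52 (columns 285–386), and the held weight's top ellipse at about (327,357).

```bash
cat >> h.py <<'E'
def pockets(g,regs):
    P=cloud(g); out=[]
    for (x0,x1,y0,y1) in regs:
        z=P[y0:y1,x0:x1,2]; m=((z<.0835)&(z>.06)).astype(np.uint8)
        m=cv2.morphologyEx(m,cv2.MORPH_OPEN,np.ones((3,3),np.uint8))
        c=max(cv2.findContours(m,cv2.RETR_EXTERNAL,cv2.CHAIN_APPROX_NONE)[0],key=cv2.contourArea)[:,0]+[x0,y0]
        q=plane(g,c,.088)[:,:2].astype(np.float32); (a,b),r=cv2.minEnclosingCircle(q); M=q.mean(0); print("pocket px",c.mean(0).round(1),"circ",(round(a,4),round(b,4)),"dia",round(2*r,4),"mean",M.round(4)); out.append(M)
    return out
E
python3 - <<'E'
from h import *
import pickle
g=pickle.load(open("w2.pkl","rb")); P=cloud(g)
pk=pockets(g,[(300,366,70,138),(300,364,170,228)])
v=pk[0]-pk[1]; print("sep",np.linalg.norm(v),"dir angle",np.arctan2(-v[0],v[1]))
print("board z",np.nanmedian(P[140:165,300:360,2]))
h=cv2.cvtColor(g["image"],cv2.COLOR_BGR2HSV); m=cv2.inRange(h,(24,150,60),(34,255,255)); m[100:]=0; ys,xs=np.where(m>0); 
print("yellow",xs.min(),xs.max(),ys.min(),ys.max(), plane(g,[[xs.mean(),ys.min()]],.088).round(4), plane(g,[[285,52],[386,52]],.088).round(4))
print("riser edge corners",plane(g,[[248,80],[414,82]],.07).round(4))
pz=P[340:372,305:350]; print("weight top depth z",np.nanmedian(pz[...,2]),np.nanmedian(pz.reshape(-1,3),0))
print("weight",plane(g,[[327,357]],g["c2w"][2,3]*0+.1693+.035))
print("tcp",pose()[:3,3])
E
```

```text
pocket px [332.7 105.6] circ (0.5239, 0.0417) dia 0.0295 mean [0.5238 0.0415]
pocket px [330.9 199.5] circ (0.5292, -0.0168) dia 0.0294 mean [ 0.5293 -0.0167]
sep 0.058476903 dir angle 0.09441493
board z 0.08778929993104768
yellow 284 385 51 63 [[0.5239 0.0723 0.088 ]] [[0.4925 0.0684 0.088 ]
 [0.5514 0.0749 0.088 ]]
riser edge corners [[0.4677 0.0521 0.07  ]
 [0.5746 0.0628 0.07  ]]
weight top depth z 0.2034962143218394 [ 0.53047625 -0.05039175  0.20349621]
weight [[ 0.53047307 -0.05039746  0.2043    ]]
tcp [ 0.53030882 -0.04914463  0.16949972]
```

```bash
python3 plan.py 0.5291 -0.0163 0.118 0.1 6|head -2
```

```text
remaining mm [ -1.2  32.8 -51.5] deg [ 0.6  -0.18 -0.29] row mm 10.2
[0.072, 0.045, 0.004] [0.001, -0.0, -0.001]
```

Emit:
arm_command(series=[{"dp": [0.03,0.08,0.0],"angular": [0.006,0,-0.003],"gripper": 20},{"dp": [0.06,0.1,0.01],"angular": [0,0,0],"gripper": 20},{"dp": [0.1,0.06,0.01],"angular": [0,0,0],"gripper": 20},{"dp": [0.1,0.02,0],"angular": [0,0,0],"gripper": 20},{"dp": [0.08,0,0],"angular": [0,0,0],"gripper": 20},{"dp": [0.05,0,0],"angular": [0,0,0],"gripper": 20},{"dp": [0,0,0],"angular": [0,0,0],"gripper": 20},{"dp": [0,0,0],"angular": [0,0,0],"gripper": 20}])

```text
clock: 6.45
position: [0.5281, -0.0129, 0.1149]
ee_rot: [0.704, -0.037, 0.708, 0.037]
contact_force: [0.3, -0.4, -1.7]
width: 0.025
```

```bash
python3 plan.py 0.5291 -0.0163 0.118 0.1 1; python3 plan.py 0.5291 -0.0163 0.118 0.1 1
```

```text
remaining mm [ 1.  -3.4  3.1] deg [ 0.24 -0.27 -0.06] row mm 4.7
[-0.026, -0.029, 0.005] [0.003, -0.003, -0.001]
remaining mm [ 1.  -3.4  3.1] deg [ 0.24 -0.27 -0.06] row mm 4.7
[-0.026, -0.029, 0.005] [0.003, -0.003, -0.001]
```

Emit:
arm_command(series=[{"dp": [0,-0.02,0.006],"angular": [0.002,-0.003,0],"gripper": 20},{"dp": [0,-0.01,0],"angular": [0,0,0],"gripper": 20},{"dp": [0,0,0],"angular": [0,0,0],"gripper": 20},{"dp": [0,0,0],"angular": [0,0,0],"gripper": 20},{"dp": [0,0,0],"angular": [0,0,0],"gripper": 20},{"dp": [0,0,0],"angular": [0,0,0],"gripper": 20},{"dp": [0,0,0],"angular": [0,0,0],"gripper": 20},{"dp": [0,0,0],"angular": [0,0,0],"gripper": 20}])

```text
clock: 7.45
position: [0.53, -0.0171, 0.1161]
ee_rot: [0.707, -0.035, 0.705, 0.036]
contact_force: [0.6, 0.2, -2.5]
width: 0.0246
```

```bash
python3 plan.py 0.5291 -0.0163 0.096 0.1 1
python3 - <<'E'
from h import *
import pickle
for i in range(2): s=get_state();g=grab("wrist")
print(s["position"])
pickle.dump(g,open("w3.pkl","wb"));cv2.imwrite("pics/w3.png",cv2.convertScaleAbs(g["image"],alpha=1.6))
E
```

```text
remaining mm [ -0.9   0.8 -20.1] deg [ 0.01  0.15 -0.02] row mm 20.1
[0.167, 0.007, -0.007] [0.0, 0.002, -0.0]
[ 0.52999613 -0.01711835  0.11606004]
```

View pics/w3.png

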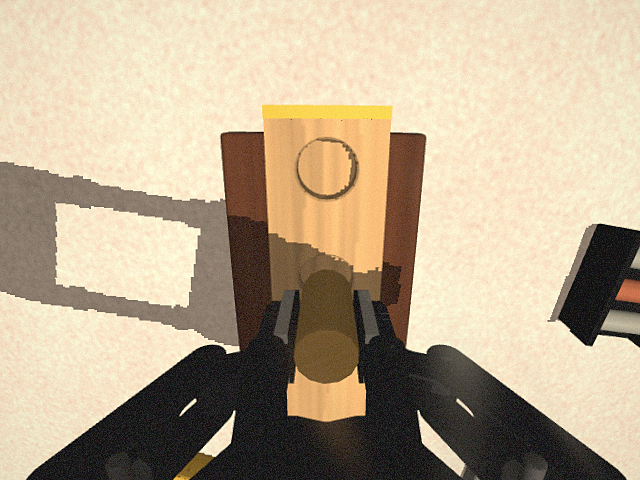

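The weight hangs over the inner pocket; the outer pocket's mouth is at (327,167). I'll check the relative offset, then lower.

Run:
```python
from h import *
import pickle
g=pickle.load(open("w3.pkl","rb")); m=pockets(g,[(290,366,130,206)])[0]
print("pin est",m-.06*np.array([-.0975,.995])); t=.116+.035
print("weight",plane(g,[[326,357]],t)[0], "yellow end", plane(g,[[263,105],[391,106]],.088).round(4))
```

```text
pocket px [325.9 167.8] circ (0.5239, 0.0422) dia 0.0291 mean [0.5237 0.0427]
pin est [ 0.52956132 -0.01698562]
weight [ 0.52962455 -0.01820732  0.151     ] yellow end [[0.4918 0.0689 0.088 ]
 [0.5509 0.0744 0.088 ]]
```

Emit:
arm_command(series=[{"dp": [0.02,0.008,0],"angular": [0,0,0],"gripper": 20},{"dp": [0.03,0,0],"angular": [0,0,0],"gripper": 20},{"dp": [0.03,0,0],"angular": [0,0,0],"gripper": 20},{"dp": [0.03,0,0],"angular": [0,0,0],"gripper": 20},{"dp": [0.03,0,0],"angular": [0,0,0],"gripper": 20},{"dp": [0.02,0,0],"angular": [0,0,0],"gripper": 20},{"dp": [0.01,0,0],"angular": [0,0,0],"gripper": 20},{"dp": [0,0,0],"angular": [0,0,0],"gripper": 20}])

```text
clock: 8.55
position: [0.53, -0.0161, 0.0968]
ee_rot: [0.707, -0.035, 0.705, 0.035]
contact_force: [-0.3, -0.6, -2.3]
width: 0.0246
```

```bash
python3 plan.py 0.5295 -0.016 0.096 0.1 1; python3 -c "
from h import *
print(get_state()['contact_force'])"
```

```text
remaining mm [-0.5  0.1 -0.8] deg [0.02 0.18 0.  ] row mm 1.0
[0.007, 0.002, -0.004] [0.0, 0.002, 0.0]
[-0.28104274 -0.57647207 -2.33230912]
```

In the pocket with no contact force. Release and lift.

Emit:
arm_command(series=[{"dp": [0.005,0,0],"angular": [0,0,0],"gripper": 20},{"dp": [0,0,0],"angular": [0,0,0],"gripper": 50},{"dp": [0,0,0],"angular": [0,0,0],"gripper": 50},{"dp": [0,0,0],"angular": [0,0,0],"gripper": 50},{"dp": [-0.1,0,0],"angular": [0,0,0],"gripper": 50},{"dp": [-0.3,0,0],"angular": [0,0,0],"gripper": 50},{"dp": [-0.3,0,0],"angular": [0,0,0],"gripper": 50},{"dp": [-0.1,0,0],"angular": [0,0,0],"gripper": 50}])

```text
clock: 9.55
position: [0.53, -0.0163, 0.1959]
ee_rot: [0.707, -0.035, 0.705, 0.035]
contact_force: [-0.1, 1.5, -0.1]
width: 0.0498
```

```bash
python3 - <<'E'
from h import *
import pickle
for i in range(3): s=get_state();g=grab("wrist")
weights(g,.131); pickle.dump(g,open("w4.pkl","wb")); cv2.imwrite("pics/w4.png",g["image"])
g=grab("top"); weights(g,.131); weights(g,.055)
E
python3 plan.py 0.455 0.24 0.19 0.1 1
```

```text
brass px [327. 255.] circ [ 0.5299 -0.017 ] mean [ 0.5301 -0.0166] dia 0.0269
remaining mm [-73.  256.   -2.3] deg [ 0.01 -0.17 -0.09] row mm 266.2
[0.024, 2.183, -0.392] [0.0, -0.002, -0.001]
```

Weight B is seated at (0.530,-0.017), upright. Now weight A.

Emit:
arm_command(series=[{"dp": [0,0.2,-0.04],"angular": [0,0,0],"gripper": 50},{"dp": [0,0.4,-0.08],"angular": [0,0,0],"gripper": 50},{"dp": [0,0.45,-0.1],"angular": [0,0,0],"gripper": 50},{"dp": [0,0.45,-0.1],"angular": [0,0,0],"gripper": 50},{"dp": [0,0.4,-0.08],"angular": [0,0,0],"gripper": 50},{"dp": [0,0.3,-0.05],"angular": [0,0,0],"gripper": 50},{"dp": [0,0.05,-0.01],"angular": [0,0,0],"gripper": 50},{"dp": [0,0,0],"angular": [0,0,0],"gripper": 50}])

```text
clock: 10.75
position: [0.4377, 0.252, 0.1795]
ee_rot: [0.697, -0.036, 0.716, 0.033]
contact_force: [0.4, -0.0, 0.1]
width: 0.0498
```

```bash
python3 - <<'E'
from h import *
for i in range(3): s=get_state();g=grab("wrist")
weights(g,.055)
E
python3 plan.py 0.4367 0.3 0.08 0.1 1
```

```text
brass px [335. 165.] circ [0.4368 0.3001] mean [0.4369 0.3002] dia 0.0252
remaining mm [  -1.8   48.7 -100.2] deg [-0.29 -1.49  0.07] row mm 111.4
[0.834, 0.407, 0.045] [-0.003, -0.017, 0.001]
```

A is confirmed at (0.4368,0.3001).

Emit:
arm_command(series=[{"dp": [0.05,0.1,0.0],"angular": [0,-0.01,0],"gripper": 50},{"dp": [0.15,0.15,0.02],"angular": [0,-0.005,0],"gripper": 50},{"dp": [0.25,0.1,0.01],"angular": [0,0,0],"gripper": 50},{"dp": [0.2,0.05,0.01],"angular": [0,0,0],"gripper": 50},{"dp": [0.1,0,0],"angular": [0,0,0],"gripper": 50},{"dp": [0,0,0],"angular": [0,0,0],"gripper": 50},{"dp": [0,0,0],"angular": [0,0,0],"gripper": 50},{"dp": [0,0,0],"angular": [0,0,0],"gripper": 50}])

```text
clock: 11.9
position: [0.4415, 0.2996, 0.089]
ee_rot: [0.709, -0.03, 0.704, 0.031]
contact_force: [0.2, -0.3, -0.0]
width: 0.0497
```

```bash
python3 plan.py 0.4368 0.3 0.021 0.1 1
```

```text
remaining mm [ -4.7   0.4 -68. ] deg [-0.75  0.34 -0.06] row mm 68.2
[0.567, 0.006, -0.042] [-0.008, 0.004, -0.001]
```

Emit:
arm_command(series=[{"dp": [0.05,0.0,-0.02],"angular": [-0.006,0.003,0],"gripper": 50},{"dp": [0.15,0,-0.01],"angular": [0,0,0],"gripper": 50},{"dp": [0.2,0,0],"angular": [0,0,0],"gripper": 50},{"dp": [0.12,0,0],"angular": [0,0,0],"gripper": 50},{"dp": [0.05,0,0],"angular": [0,0,0],"gripper": 50},{"dp": [0,0,0],"angular": [0,0,0],"gripper": 50},{"dp": [0,0,0],"angular": [0,0,0],"gripper": 50},{"dp": [0,0,0],"angular": [0,0,0],"gripper": 50}])

```text
clock: 12.9
position: [0.4407, 0.3005, 0.0217]
ee_rot: [0.709, -0.033, 0.703, 0.036]
contact_force: [0.3, -1.0, 0.6]
width: 0.0503
```

```bash
python3 plan.py 0.4368 0.3 0.021 0.1 1
```

```text
remaining mm [-3.9 -0.5 -0.7] deg [-0.16  0.48 -0.24] row mm 4.0
[0.006, -0.001, -0.033] [-0.002, 0.005, -0.003]
```

Emit:
arm_command(series=[{"dp": [0.006,0,-0.03],"angular": [0,0.004,-0.002],"gripper": 50},{"dp": [0,0,0],"angular": [0,0,0],"gripper": 20},{"dp": [0,0,0],"angular": [0,0,0],"gripper": 20},{"dp": [0,0,0],"angular": [0,0,0],"gripper": 20},{"dp": [0,0,0],"angular": [0,0,0],"gripper": 20},{"dp": [-0.25,0,0],"angular": [0,0,0],"gripper": 20},{"dp": [-0.5,0,0],"angular": [0,0,0],"gripper": 20},{"dp": [-0.5,0,0],"angular": [0,0,0],"gripper": 20}])

```text
clock: 13.9
position: [0.433, 0.298, 0.169]
ee_rot: [0.702, -0.036, 0.71, 0.033]
contact_force: [1.8, 0.2, -1.3]
width: 0.0244
```

```bash
python3 plan.py 0.5238 0.043 0.18 0.1 7|head -2
```

```text
remaining mm [  90.8 -255.    11. ] deg [-0.17 -0.67  0.25] row mm 38.7
[-0.013, -0.313, 0.078] [-0.0, -0.001, 0.0]
```

Emit:
arm_command(series=[{"dp": [-0.05,-0.2,0.05],"angular": [0,-0.004,0.002],"gripper": 20},{"dp": [-0.03,-0.4,0.1],"angular": [0,0,0],"gripper": 20},{"dp": [0,-0.45,0.11],"angular": [0,0,0],"gripper": 20},{"dp": [0,-0.45,0.11],"angular": [0,0,0],"gripper": 20},{"dp": [0,-0.4,0.1],"angular": [0,0,0],"gripper": 20},{"dp": [0,-0.2,0.05],"angular": [0,0,0],"gripper": 20},{"dp": [0,0,0],"angular": [0,0,0],"gripper": 20},{"dp": [0,0,0],"angular": [0,0,0],"gripper": 20}])

```text
clock: 14.9
position: [0.5236, 0.0484, 0.181]
ee_rot: [0.707, -0.034, 0.706, 0.036]
contact_force: [-0.2, 0.7, -2.1]
width: 0.0246
```

```bash
python3 plan.py 0.5238 0.043 0.12 0.1 1
```

```text
remaining mm [  0.2  -5.4 -61. ] deg [-0.06  0.11 -0.23] row mm 61.3
[0.508, -0.047, -0.004] [-0.001, 0.001, -0.003]
```

Emit:
arm_command(series=[{"dp": [0.05,-0.03,0],"angular": [0,0,0],"gripper": 20},{"dp": [0.15,-0.02,0],"angular": [0,0,0],"gripper": 20},{"dp": [0.15,0,0],"angular": [0,0,0],"gripper": 20},{"dp": [0.1,0,0],"angular": [0,0,0],"gripper": 20},{"dp": [0.04,0,0],"angular": [0,0,0],"gripper": 20},{"dp": [0.01,0,0],"angular": [0,0,0],"gripper": 20},{"dp": [0,0,0],"angular": [0,0,0],"gripper": 20},{"dp": [0,0,0],"angular": [0,0,0],"gripper": 20}])

```text
clock: 15.9
position: [0.5231, 0.0471, 0.1191]
ee_rot: [0.707, -0.036, 0.705, 0.039]
contact_force: [-0.2, -0.1, -0.8]
width: 0.0247
```

```bash
python3 - <<'E'
from h import *
for i in range(2): g=grab("wrist")
p=pose()[:3,3]; cv2.imwrite("pics/w5.png",cv2.convertScaleAbs(g["image"],alpha=1.6))
print(p,plane(g,[[326,357]],p[2]+.034)[0])
# yellow end and board sides
h=cv2.cvtColor(g["image"],cv2.COLOR_BGR2HSV); m=cv2.inRange(h,(24,150,60),(34,255,255)); P=cloud(g); m[~(abs(P[...,2]-.088)<.006)]=0
ys,xs=np.where(m>0); print(xs.min(),xs.max(),ys.min(),ys.max())
c=cv2.findContours(m,0,1)[0]; c=max(c,key=cv2.contourArea)[:,0]; q=plane(g,c,.088)[:,:2].astype(np.float32); r=cv2.minAreaRect(q); print(r, cv2.boxPoints(r).round(4).tolist())
E
python3 plan.py 0.5238 0.043 0.097 0.1 1
```

```text
[0.52309972 0.04707986 0.11908016] [0.52291186 0.04504969 0.15308016]
remaining mm [  0.7  -4.1 -22.1] deg [ 0.37  0.17 -0.28] row mm 22.5
[0.184, -0.035, 0.002] [0.004, 0.002, -0.003]Traceback (most recent call last):
  File "<stdin>", line 7, in <module>
    return umr_minimum(a, axis, None, out, keepdims, initial, where)
ValueError: zero-size array to reduction operation minimum which has no identity
```

View pics/w5.png

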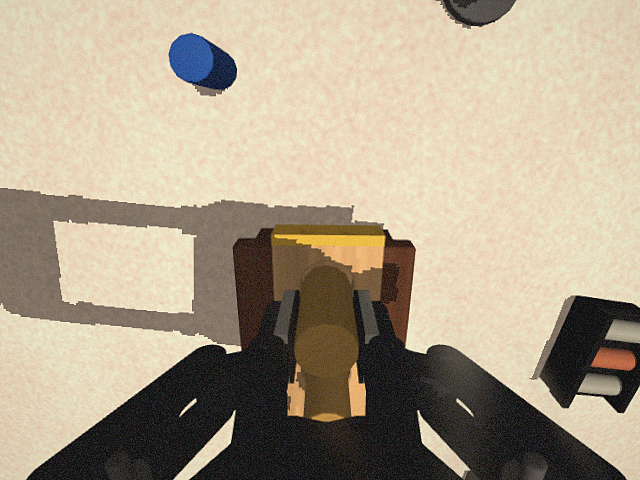

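The weight's top ellipse is centred at about (326,351), and the yellow end is at rows 225–247.

Run:
```python
from h import *
g=grab("wrist"); p=pose()[:3,3]; h=cv2.cvtColor(g["image"],cv2.COLOR_BGR2HSV); P=cloud(g)
m=((abs(P[...,2]-p[2]-.034)<.005)).astype(np.uint8); m[:,:296]=0; m[:,358:]=0; m[:320]=0;m[385:]=0
c=max(cv2.findContours(m,0,1)[0],key=cv2.contourArea)[:,0]; print(c.min(0),c.max(0)); q=plane(g,c,p[2]+.034)[:,:2].astype(np.float32); print(p,cv2.minEnclosingCircle(q),plane(g,[[326,351.5]],p[2]+.034)[0])
```

```text
[296 320] [357 377]
[0.52300974 0.04707508 0.11900688] ((0.5246105194091797, 0.04890197515487671), 0.014652556739747524) [0.52256125 0.04753905 0.15300688]
```

Emit:
arm_command(series=[{"dp": [0,-0.025,0.003],"angular": [0.004,0.002,-0.002],"gripper": 20},{"dp": [0,-0.015,0],"angular": [0,0,0],"gripper": 20},{"dp": [0,0,0],"angular": [0,0,0],"gripper": 20},{"dp": [0,0,0],"angular": [0,0,0],"gripper": 20},{"dp": [0,0,0],"angular": [0,0,0],"gripper": 20},{"dp": [0,0,0],"angular": [0,0,0],"gripper": 20},{"dp": [0,0,0],"angular": [0,0,0],"gripper": 20},{"dp": [0,0,0],"angular": [0,0,0],"gripper": 20}])

```text
clock: 17.05
position: [0.5241, 0.0418, 0.1192]
ee_rot: [0.706, -0.035, 0.706, 0.036]
contact_force: [-0.1, -0.6, -2.9]
width: 0.0248
```

```bash
python3 plan.py 0.5239 0.0421 0.098 0.1 1
```

```text
remaining mm [ -0.2   0.3 -21.2] deg [-0.04 -0.01 -0.09] row mm 21.2
[0.177, 0.002, -0.001] [-0.0, -0.0, -0.001]
```

Emit:
arm_command(series=[{"dp": [0.02,0,0],"angular": [0,0,0],"gripper": 20},{"dp": [0.03,0,0],"angular": [0,0,0],"gripper": 20},{"dp": [0.03,0,0],"angular": [0,0,0],"gripper": 20},{"dp": [0.03,0,0],"angular": [0,0,0],"gripper": 20},{"dp": [0.03,0,0],"angular": [0,0,0],"gripper": 20},{"dp": [0.025,0,0],"angular": [0,0,0],"gripper": 20},{"dp": [0.015,0,0],"angular": [0,0,0],"gripper": 20},{"dp": [0,0,0],"angular": [0,0,0],"gripper": 20}])

```text
clock: 18.05
position: [0.5243, 0.0419, 0.0984]
ee_rot: [0.707, -0.035, 0.706, 0.036]
contact_force: [0.2, -1.2, -1.7]
width: 0.0247
```

```bash
python3 plan.py 0.5239 0.0421 0.098 0.1 1;python3 -c "
from h import *
print(get_state()['contact_force'])"
```

```text
remaining mm [-0.4  0.2 -0.4] deg [-0.03  0.05 -0.07] row mm 0.6
[0.003, 0.002, -0.003] [-0.0, 0.001, -0.001]
[ 0.16510763 -1.15287842 -1.68307917]
```

Emit:
arm_command(series=[{"dp": [0.008,0,0],"angular": [0,0,0],"gripper": 20},{"dp": [0,0,0],"angular": [0,0,0],"gripper": 50},{"dp": [0,0,0],"angular": [0,0,0],"gripper": 50},{"dp": [0,0,0],"angular": [0,0,0],"gripper": 50},{"dp": [-0.1,0,0],"angular": [0,0,0],"gripper": 50},{"dp": [-0.35,0,0],"angular": [0,0,0],"gripper": 50},{"dp": [-0.35,0,0],"angular": [0,0,0],"gripper": 50},{"dp": [-0.1,0,0],"angular": [0,0,0],"gripper": 50}])

```text
clock: 19.05
position: [0.5243, 0.0417, 0.2092]
ee_rot: [0.706, -0.035, 0.706, 0.036]
contact_force: [0.3, -1.2, -0.9]
width: 0.0497
```

Emit:
arm_command(series=[{"dp": [0,-0.2,0],"angular": [0,0,0],"gripper": 50},{"dp": [0,-0.3,0],"angular": [0,0,0],"gripper": 50},{"dp": [0,-0.3,0],"angular": [0,0,0],"gripper": 50},{"dp": [0,-0.2,0],"angular": [0,0,0],"gripper": 50},{"dp": [0,-0.1,0],"angular": [0,0,0],"gripper": 50},{"dp": [0,0,0],"angular": [0,0,0],"gripper": 50},{"dp": [0,0,0],"angular": [0,0,0],"gripper": 50},{"dp": [0,0,0],"angular": [0,0,0],"gripper": 50}])

```text
clock: 20.05
position: [0.5362, -0.0902, 0.208]
ee_rot: [0.705, -0.034, 0.707, 0.038]
contact_force: [-0.5, 1.2, -0.2]
width: 0.0501
```

Run:
```python
from h import *
for i in range(2): g=grab("wrist")
print(pose()[:3,3]); weights(g,.131); cv2.imwrite("pics/w6.png",cv2.convertScaleAbs(g["image"],alpha=1.6))
h=cv2.cvtColor(g["image"],cv2.COLOR_BGR2HSV); P=cloud(g); m=cv2.inRange(h,(0,150,40),(6,255,255))|cv2.inRange(h,(172,150,40),(180,255,255)); m[~(abs(P[...,2]-.088)<.01)]=0
c=max(cv2.findContours(m,0,1)[0],key=cv2.contourArea)[:,0]; q=plane(g,c,.088)[:,:2].astype(np.float32); print("red",c.min(0),c.max(0),cv2.boxPoints(cv2.minAreaRect(q)).round(4).tolist())
```

```text
[ 0.53623868 -0.0903139   0.20803351]
brass px [329. 138.] circ [ 0.5304 -0.0185] mean [ 0.5305 -0.0186] dia 0.0257
brass px [330.  31.] circ [0.5244 0.0407] mean [0.5243 0.0407] dia 0.0256Traceback (most recent call last):
  File "<stdin>", line 5, in <module>
ValueError: max() iterable argument is empty
```

View pics/w6.png

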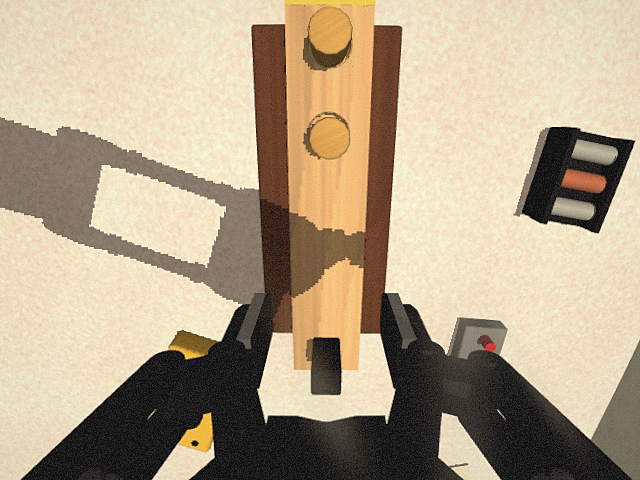

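Both weights stand seated, at (329,138) and (330,31) in the image, 59.5 mm apart; the knob is at about (326,365). By geometry the knob axis should be near (0.548,-0.2015), which agrees with the top view to within 3 mm.

Emit:
arm_command(series=[{"dp": [0,-0.1,0],"angular": [0,0,0],"gripper": 50},{"dp": [0,-0.25,0],"angular": [0,0,0],"gripper": 50},{"dp": [0.05,-0.3,0],"angular": [0,0,0],"gripper": 50},{"dp": [0.1,-0.2,0],"angular": [0,0,0],"gripper": 50},{"dp": [0.1,-0.05,0],"angular": [0,0,0],"gripper": 50},{"dp": [0.05,0,0],"angular": [0,0,0],"gripper": 50},{"dp": [0,0,0],"angular": [0,0,0],"gripper": 50},{"dp": [0,0,0],"angular": [0,0,0],"gripper": 50}])

```text
clock: 21.15
position: [0.5484, -0.2003, 0.1711]
ee_rot: [0.706, -0.036, 0.706, 0.039]
contact_force: [-0.3, 0.2, 0.2]
width: 0.0499
```

```bash
cat > rel.py <<'E'
from h import *
# board yellow end vs pointer (same height) in riser axes, from scene and top
uy=np.array([-.0997,.995]); ux=np.array([.995,.0997])
for n in("scene","top"):
    g=grab(n); h=cv2.cvtColor(g["image"],cv2.COLOR_BGR2HSV); P=cloud(g); zz=P[...,2]; near=(P[...,0]>.42)&(P[...,0]<.64)&(P[...,1]>.03)&(P[...,1]<.30)
    r=(cv2.inRange(h,(0,130,45),(7,255,255))|cv2.inRange(h,(172,130,45),(180,255,255)))>0
    r&=near; c=np.argwhere(r)[:,::-1]; q=plane(g,c,.088)[:,:2]; q=q[(q[:,1]>.17)&(q[:,1]<.27)&(q[:,0]>.5)]
    t=q@np.c_[ux,uy]; k=t[:,0]<t[:,0].min()+.04
    yl=(cv2.inRange(h,(21,130,45),(34,255,255))>0)&near&(abs(zz-.088)<.012); c=np.argwhere(yl)[:,::-1]; e=plane(g,c,.088)[:,:2]@np.c_[ux,uy]
    print(n,"pointer n",len(t),"tip x",t[:,0].min().round(4),"y mean",t[k,1].mean().round(4),"| yellow n",len(e),"x",e[:,0].min().round(4),e[:,0].max().round(4),"y pct",np.percentile(e[:,1],[2,50,90,98]).round(4))
    cv2.imwrite(f"pics/rel_{n}.png",g["image"])
    globals()[n]=g
E
python3 rel.py; python3 plan.py 0.5485 -0.2015 0.095 0.1 1
python3 - <<'E'
from h import *
g=grab("wrist"); cv2.imwrite("pics/w7.png",cv2.convertScaleAbs(g["image"],alpha=2.2)); P=cloud(g)
z=P[...,2]; m=((abs(z-.134)<.004)&(abs(P[...,0]-.548)<.03)&(abs(P[...,1]+.2)<.03)); q=P[m]; print(m.sum(), np.nanmin(q,0),np.nanmax(q,0))
E
```

```text
scene pointer n 54 tip x 0.574 y mean 0.1684 | yellow n 108 x 0.4964 0.5615 y pct [0.017  0.0213 0.0255 0.0265]
top pointer n 35 tip x 0.5807 y mean 0.1651 | yellow n 27 x 0.503 0.5503 y pct [0.0131 0.0151 0.0163 0.0167]
remaining mm [  0.   -1.1 -76.2] deg [ 0.37  0.02 -0.22] row mm 76.2
[0.635, -0.011, -0.001] [0.004, 0.0, -0.002]
1611 [ 0.53420936 -0.21424118  0.13007832] [ 0.55919629 -0.18874227  0.13554559]
```

View pics/w7.png

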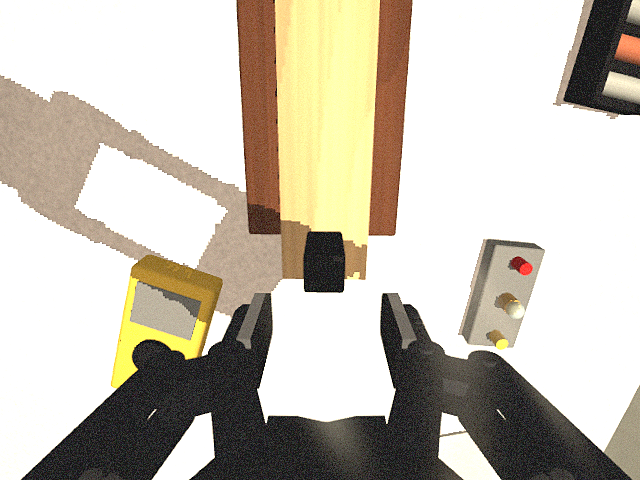

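The knob (324,262) is measured at (0.5467,-0.2015). Descending.

Emit:
arm_command(series=[{"dp": [0.05,-0.01,-0.015],"angular": [0.004,0,-0.002],"gripper": 50},{"dp": [0.15,0,0],"angular": [0,0,0],"gripper": 50},{"dp": [0.2,0,0],"angular": [0,0,0],"gripper": 50},{"dp": [0.14,0,0],"angular": [0,0,0],"gripper": 50},{"dp": [0.07,0,0],"angular": [0,0,0],"gripper": 50},{"dp": [0.015,0,0],"angular": [0,0,0],"gripper": 50},{"dp": [0,0,0],"angular": [0,0,0],"gripper": 50},{"dp": [0,0,0],"angular": [0,0,0],"gripper": 50}])

```text
clock: 22.3
position: [0.5479, -0.202, 0.0957]
ee_rot: [0.708, -0.036, 0.705, 0.034]
contact_force: [-0.1, 0.5, 0.0]
width: 0.0502
```

```bash
python3 plan.py 0.5467 -0.2015 0.095 0.1 1
cat >> rel.py <<'E'
for n in("scene","top"):
    g=globals()[n]; print(n); w=weights(g,.131)
    for a in w: print(np.round(np.array(a[2:4])@np.c_[ux,uy],4))
E
python3 rel.py
```

```text
remaining mm [-1.2  0.5 -0.7] deg [0.01 0.26 0.17] row mm 1.5
[0.006, 0.005, -0.009] [0.0, 0.003, 0.002]
scene pointer n 55 tip x 0.574 y mean 0.1684 | yellow n 112 x 0.4964 0.5634 y pct [0.0171 0.0215 0.0256 0.0268]
top pointer n 33 tip x 0.5831 y mean 0.1651 | yellow n 29 x 0.5004 0.5527 y pct [0.0132 0.0148 0.0163 0.0164]
scene
brass px [343. 235.] circ [0.5268 0.0442] mean [0.5261 0.0447] dia 0.0287
brass px [319. 220.] circ [ 0.5327 -0.0155] mean [ 0.5327 -0.0155] dia 0.0282
[ 0.528  -0.0079]
[ 0.5285 -0.0686]
top
brass px [288. 258.] circ [0.5242 0.0398] mean [0.5245 0.0397] dia 0.0259
brass px [314. 255.] circ [ 0.5309 -0.0195] mean [ 0.5311 -0.019 ] dia 0.0262
[ 0.5259 -0.0128]
[ 0.5265 -0.0718]
```

Both cameras agree on the travel: 146–148 mm (each one comparing pointer and seated weights in its own view). Grip the knob and test a small downward push.

Emit:
arm_command(series=[{"dp": [0.006,0.004,-0.009],"angular": [0,0.003,0.002],"gripper": 50},{"dp": [0,0,0],"angular": [0,0,0],"gripper": 18},{"dp": [0,0,0],"angular": [0,0,0],"gripper": 18},{"dp": [0,0,0],"angular": [0,0,0],"gripper": 18},{"dp": [0,0,0],"angular": [0,0,0],"gripper": 18},{"dp": [0,0,0],"angular": [0,0,0],"gripper": 18},{"dp": [0.01,0,0],"angular": [0,0,0],"gripper": 18},{"dp": [0.01,0,0],"angular": [0,0,0],"gripper": 18}], grip_force=90)

```text
clock: 23.4
position: [0.5473, -0.2018, 0.0958]
ee_rot: [0.707, -0.035, 0.706, 0.035]
contact_force: [-0.6, 1.0, 8.2]
width: 0.0231
```

```bash
python3 plan.py 0.5467 -0.2015 0.095 0.1 1
```

```text
remaining mm [-0.6  0.3 -0.8] deg [-0.04  0.11  0.05] row mm 1.1
[0.007, 0.003, -0.005] [-0.0, 0.001, 0.001]
```

Emit:
arm_command(series=[{"dp": [0.006,0.02,0],"angular": [0,0,0],"gripper": 18},{"dp": [0.006,0.05,0],"angular": [0,0,0],"gripper": 18},{"dp": [0.006,0.06,0],"angular": [0,0,0],"gripper": 18},{"dp": [0.006,0.06,0],"angular": [0,0,0],"gripper": 18},{"dp": [0.006,0.06,0],"angular": [0,0,0],"gripper": 18},{"dp": [0.006,0.06,0],"angular": [0,0,0],"gripper": 18},{"dp": [0.006,0.04,0],"angular": [0,0,0],"gripper": 18},{"dp": [0.006,0.02,0],"angular": [0,0,0],"gripper": 18}])

```text
clock: 24.4
position: [0.5483, -0.1715, 0.096]
ee_rot: [0.711, -0.049, 0.701, 0.028]
contact_force: [-0.3, -4.5, 5.9]
width: 0.0233
```

```bash
python3 plan.py 0.5326 -0.0555 0.0955 0.1 1
```

```text
remaining mm [-15.7 116.   -0.5] deg [0.48 0.69 1.75] row mm 117.1
[-0.026, 0.975, -0.026] [0.005, 0.008, 0.019]
```

Emit:
arm_command(series=[{"dp": [0.006,0.03,-0.01],"angular": [0.002,0.003,0.01],"gripper": 18},{"dp": [0.006,0.06,-0.01],"angular": [0.001,0.002,0.008],"gripper": 18},{"dp": [0.006,0.07,-0.008],"angular": [0,0,0.005],"gripper": 18},{"dp": [0.006,0.07,-0.006],"angular": [0,0,0.005],"gripper": 18},{"dp": [0.006,0.07,-0.005],"angular": [0,0,0.005],"gripper": 18},{"dp": [0.006,0.07,-0.005],"angular": [0,0,0.005],"gripper": 18},{"dp": [0.006,0.06,-0.005],"angular": [0,0,0.005],"gripper": 18},{"dp": [0.006,0.04,-0.003],"angular": [0,0,0.003],"gripper": 18}])

```text
clock: 25.4
position: [0.5445, -0.1313, 0.0961]
ee_rot: [0.712, -0.036, 0.699, 0.044]
contact_force: [0.3, -5.6, 5.1]
width: 0.0232
```

```bash
python3 plan.py 0.5326 -0.0555 0.0955 0.1 1
```

```text
remaining mm [-11.9  75.8  -0.6] deg [ 0.78  1.08 -0.61] row mm 76.7
[0.012, 0.639, -0.027] [0.009, 0.012, -0.007]
```

Emit:
arm_command(series=[{"dp": [0.008,0.03,-0.012],"angular": [0.003,0.005,-0.002],"gripper": 18},{"dp": [0.008,0.06,-0.01],"angular": [0.002,0.004,-0.001],"gripper": 18},{"dp": [0.008,0.07,-0.008],"angular": [0.001,0.002,0.002],"gripper": 18},{"dp": [0.008,0.07,-0.008],"angular": [0,0,0.002],"gripper": 18},{"dp": [0.008,0.07,-0.006],"angular": [0,0,0.002],"gripper": 18},{"dp": [0.008,0.06,-0.006],"angular": [0,0,0.002],"gripper": 18},{"dp": [0.008,0.04,-0.005],"angular": [0,0,0.001],"gripper": 18},{"dp": [0.008,0.02,-0.003],"angular": [0,0,0],"gripper": 18}])

```text
clock: 26.4
position: [0.5405, -0.0951, 0.0961]
ee_rot: [0.712, -0.041, 0.7, 0.037]
contact_force: [-0.4, -7.1, 8.7]
width: 0.0234
```

```bash
python3 plan.py 0.5326 -0.0555 0.0955 0.1 1; python3 rel.py
```

```text
remaining mm [-7.9 39.6 -0.6] deg [0.63 0.91 0.35] row mm 40.4
[0.002, 0.335, -0.029] [0.007, 0.01, 0.004]
scene pointer n 54 tip x 0.574 y mean 0.1683 | yellow n 124 x 0.4946 0.5622 y pct [0.1233 0.1275 0.1308 0.132 ]
top pointer n 34 tip x 0.5831 y mean 0.1652 | yellow n 43 x 0.4971 0.5516 y pct [0.1201 0.122  0.1239 0.1242]
scene
brass px [388. 262.] circ [0.5128 0.1478] mean [0.5134 0.1488] dia 0.028
brass px [361. 246.] circ [0.5209 0.0898] mean [0.5212 0.0892] dia 0.0289
[0.5256 0.0968]
[0.5275 0.0368]
top
brass px [241. 265.] circ [0.5108 0.1449] mean [0.5112 0.1448] dia 0.0264
brass px [267. 261.] circ [0.5185 0.0854] mean [0.5183 0.0855] dia 0.0262
[0.523  0.0932]
[0.5243 0.0334]
```

Remaining: 41.5 mm (scene) and 41.9 mm (top); the board is flat and about 0.03 rad off straight. Continue.

Emit:
arm_command(series=[{"dp": [0.007,0.03,-0.015],"angular": [0.003,0.005,0.002],"gripper": 18},{"dp": [0.007,0.05,-0.012],"angular": [0.002,0.004,0.002],"gripper": 18},{"dp": [0.007,0.06,-0.01],"angular": [0.001,0.002,0.002],"gripper": 18},{"dp": [0.007,0.06,-0.01],"angular": [0,0,0.002],"gripper": 18},{"dp": [0.007,0.06,-0.008],"angular": [0,0,0.002],"gripper": 18},{"dp": [0.007,0.06,-0.006],"angular": [0,0,0.002],"gripper": 18},{"dp": [0.007,0.04,-0.005],"angular": [0,0,0.001],"gripper": 18},{"dp": [0.007,0.02,-0.003],"angular": [0,0,0],"gripper": 18}])

```text
clock: 27.5
position: [0.5364, -0.0631, 0.0965]
ee_rot: [0.711, -0.041, 0.701, 0.035]
contact_force: [-0.6, -8.8, 8.0]
width: 0.0229
```

```bash
python3 plan.py 0.5332 -0.0537 0.0955 0.1 1; python3 rel.py
```

```text
remaining mm [-3.2  9.4 -1. ] deg [0.38 0.81 0.52] row mm 10.0
[0.008, 0.081, -0.019] [0.004, 0.009, 0.006]
scene pointer n 76 tip x 0.5722 y mean 0.1682 | yellow n 109 x 0.4969 0.5609 y pct [0.155  0.159  0.1628 0.163 ]
top pointer n 35 tip x 0.5831 y mean 0.1652 | yellow n 47 x 0.4961 0.5506 y pct [0.1517 0.154  0.1557 0.1562]
scene
brass px [402. 272.] circ [0.5105 0.1808] mean [0.511  0.1816] dia 0.0286
brass px [375. 255.] circ [0.5178 0.1208] mean [0.5181 0.1216] dia 0.0295
[0.5265 0.1298]
[0.5276 0.0694]
top
brass px [226. 267.] circ [0.5078 0.1778] mean [0.5086 0.1772] dia 0.0262
brass px [253. 263.] circ [0.5159 0.1172] mean [0.5163 0.1172] dia 0.0256
[0.5237 0.1256]
[0.5254 0.0652]
```

Emit:
arm_command(series=[{"dp": [0.007,0.02,-0.008],"angular": [0.002,0.003,0.002],"gripper": 18},{"dp": [0.007,0.03,-0.005],"angular": [0,0.002,0.001],"gripper": 18},{"dp": [0.007,0.03,-0.003],"angular": [0,0,0.001],"gripper": 18},{"dp": [0.007,0.02,0],"angular": [0,0,0],"gripper": 18},{"dp": [0.007,0.01,0],"angular": [0,0,0],"gripper": 18},{"dp": [0.007,0,0],"angular": [0,0,0],"gripper": 18},{"dp": [0.007,0,0],"angular": [0,0,0],"gripper": 18},{"dp": [0.007,0,0],"angular": [0,0,0],"gripper": 18}])

```text
clock: 28.6
position: [0.5365, -0.0582, 0.097]
ee_rot: [0.71, -0.043, 0.702, 0.033]
contact_force: [-0.7, -1.5, 8.0]
width: 0.0232
```

```bash
python3 plan.py 0.5332 -0.0537 0.0955 0.1 1; python3 rel.py
python3 - <<'E'
import cv2
a=cv2.imread("pics/rel_scene.png")[170:360,220:480]; cv2.imwrite("pics/fin.png",cv2.convertScaleAbs(cv2.resize(a,None,fx=3,fy=3,interpolation=cv2.INTER_CUBIC),alpha=1.7))
E
```

```text
remaining mm [-3.3  4.5 -1.5] deg [0.47 0.64 0.88] row mm 5.8
[0.012, 0.04, -0.023] [0.005, 0.007, 0.01]
scene pointer n 76 tip x 0.5722 y mean 0.1682 | yellow n 111 x 0.4983 0.5603 y pct [0.1603 0.1642 0.167  0.1681]
top pointer n 33 tip x 0.5807 y mean 0.1652 | yellow n 47 x 0.497 0.5515 y pct [0.1561 0.1587 0.1605 0.161 ]
scene
brass px [404. 273.] circ [0.5105 0.1862] mean [0.5111 0.1862] dia 0.0266
brass px [377. 256.] circ [0.5166 0.1269] mean [0.5173 0.1267] dia 0.0273
[0.5271 0.1343]
[0.5273 0.0745]
top
brass px [224. 267.] circ [0.5084 0.1823] mean [0.5087 0.1823] dia 0.0253
brass px [251. 263.] circ [0.5156 0.1217] mean [0.5158 0.1224] dia 0.0267
[0.5244 0.1307]
[0.5254 0.0703]
```

View pics/fin.png

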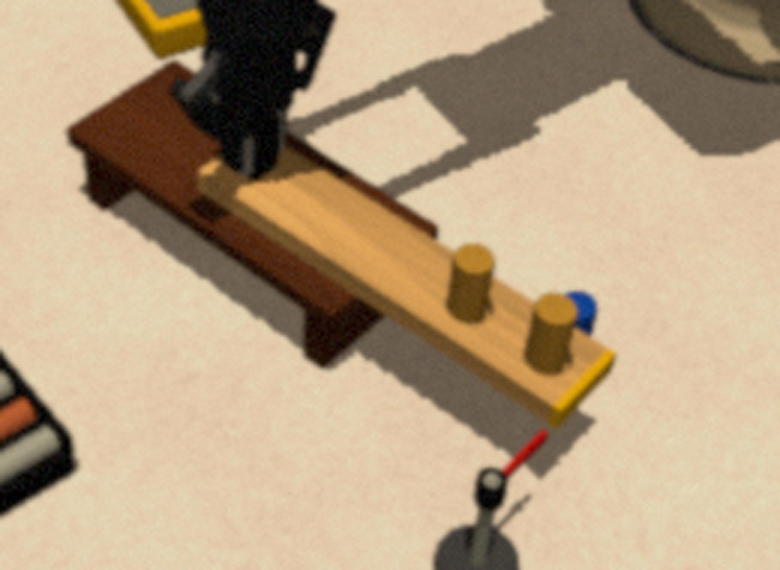

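The final view shows both weights standing, the board flat, and the end about 4 mm short of the pointer and clear of it. One last nudge.

Emit:
arm_command(series=[{"dp": [0.01,0.025,-0.008],"angular": [0.001,0.002,0.004],"gripper": 18},{"dp": [0.01,0.03,-0.005],"angular": [0,0,0.002],"gripper": 18},{"dp": [0.01,0.025,-0.003],"angular": [0,0,0.002],"gripper": 18},{"dp": [0.01,0.01,0],"angular": [0,0,0.001],"gripper": 18},{"dp": [0.01,0.0,0],"angular": [0,0,0],"gripper": 18},{"dp": [0.01,0,0],"angular": [0,0,0],"gripper": 18},{"dp": [0.01,0,0],"angular": [0,0,0],"gripper": 18},{"dp": [0.01,0,0],"angular": [0,0,0],"gripper": 18}])

```text
clock: 29.7
position: [0.5366, -0.0543, 0.0964]
ee_rot: [0.711, -0.043, 0.701, 0.036]
contact_force: [-1.5, -3.4, 11.5]
width: 0.0233
```

```bash
python3 plan.py 0.5332 -0.0537 0.0955 0.1 1; python3 rel.py
python3 - <<'E'
from h import *
g=grab("scene"); P=cloud(g); h=cv2.cvtColor(g["image"],cv2.COLOR_BGR2HSV)
m=(cv2.inRange(h,(8,100,50),(24,255,255))>0)&(abs(P[...,2]-.088)<.008)&(P[...,1]>-.07)&(P[...,1]<.24)&(abs(P[...,0]-.52)<.04)
q=P[m]; A=np.c_[q[:,:2],np.ones(len(q))]
for _ in range(4):
    k=np.linalg.lstsq(A,q[:,2],rcond=None)[0]; r=abs(A@k-q[:,2])<.0025; A,q=A[r],q[r]
print("board plane slopes",k,len(q)); s=get_state(); print(s["qd"].round(4),s["contact_force"])
E
```

```text
remaining mm [-3.4  0.6 -0.9] deg [0.62 0.76 0.62] row mm 3.6
[0.007, 0.009, -0.028] [0.007, 0.008, 0.007]
scene pointer n 74 tip x 0.5722 y mean 0.1683 | yellow n 109 x 0.4958 0.5614 y pct [0.1643 0.1681 0.1709 0.172 ]
top pointer n 35 tip x 0.5831 y mean 0.1653 | yellow n 48 x 0.4972 0.5518 y pct [0.1584 0.1626 0.1643 0.165 ]
scene
brass px [406. 274.] circ [0.5096 0.1898] mean [0.5105 0.1896] dia 0.0287
brass px [379. 257.] circ [0.5174 0.1298] mean [0.5176 0.1302] dia 0.029
[0.5269 0.1377]
[0.528  0.0779]
top
brass px [222. 267.] circ [0.5073 0.1857] mean [0.5078 0.1856] dia 0.0256
brass px [249. 263.] circ [0.5153 0.1262] mean [0.5152 0.1266] dia 0.0256
[0.5238 0.1341]
[0.5253 0.0746]
board plane slopes [ 0.00162417 -0.00437554  0.0869129 ] 2566
[-0.0008 -0.0004  0.0008 -0.0006  0.0013  0.0001] [-0.89344738 -2.89491241 11.53209384]
```

Within about 1 mm in both views, flat (slope 0.005), held and still. Handing in.

```bash
python3 -c "
from rig import sign_off
print(sign_off())"
```

```text
the job is handed in; nothing more can be done
None
```

I put both brass weights into the board's pockets, then slid the board out by its knob until its yellow end was level with the red pointer. I handed it in at about 30 s, still gripping the knob and pressing down; sign-off gives no verdict.

**Last checks:**
- **Position along the riser:** the end was 0.5 mm short of the pointer by the scene camera and about 1 mm short by the top camera (7 mm allowed).
- **Flat and still:** the board's slope was about 0.005 rad and the joints were at rest. The tool read about 11.5 N up, so the board was held down on the riser.
- **Straight and centred:** it was roughly 0.02 rad off straight. The end was about 46–59 mm from the pointer tip, inside the 30–68 mm window, and stood clear of it in the last picture.
- **Weights:** both stood seated, about 60 mm apart.
- **Bystanders:** I did not move near them, but I did not re-measure their positions at the end.

**Disagreement:** the scene and top cameras differ by 3–5 mm in absolute position. I therefore compared the pointer and the weights within the same view.

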